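# Take the depth of a stopped mortise with a depth gauge

### The job

Take the depth of the slot (mortise) chopped in the top of the door stile, right at the slot's right-hand end as you face the bench, where a chopped slot is left shallowest: stand the depth gauge's stock flat on the stile with its blade in the slot and up against that end, and push the blade gently down, without forcing it, until it rests on the slot's bottom. Leave the gauge standing there by itself, blade on the bottom, ready to read, and do not shift the stile or disturb the other things.

Things in the scene. Friction and masses are not known exactly. Their poses are not given: they have to be found in the camera images.
- stile: Light timber, 60 (x) x 230 (y) x 62 (z) mm, about 0.85 kg, lying loose on the bench, with one slot in its upper face and pencil lines round it. Origin: centre of its underside; y along its length.
- slot_mouth (a point): Centre of the slot's mouth, on the stile's upper face, 62 mm above the bench, 30 mm to the -y side of the stile's middle; axes as the stile's. The slot is 8 mm wide (x), 60 mm long (y), with upright walls; its right-hand end is the -y one. Its floor is 20 to 42 mm deep at that end (the last 24 mm) and 5 mm deeper elsewhere: how deep is not known beforehand and has to be felt.
- depth_gauge: Depth gauge, standing upright on top of the tenoned rail. Aluminium stock 28 (x) x 120 (y) x 18 (z) mm, a screw head standing 9 mm out of its +x side; a flat steel blade slides upright through its middle. Origin: centre of the stock's flat underside; z up along the blade. About 0.2 kg in all, mostly the stock; a half turn about z changes nothing.
- gauge_blade (a joint): How far the blade's end stands out below the stock's underside (m): -0.012 to 0.060, negative while it is drawn up inside the stock; grows as the blade is pushed down. A spring pad holds the blade wherever it is left: it slides under about 4 N, and the whole gauge can be lifted by the blade's head.
- gauge_tip (a point): Centre of the blade's flat lower end. The blade is 5 mm thick (the stock's x) and 22 mm wide (the stock's y), square-ended.
- gauge_head (a point): Centre of the top of the blade's black ribbed head, 122 mm above the blade's tip. The head is 14 mm (x) x 30 mm (y) x 22 mm high; below it 100 mm of bare blade runs down to the tip.
- tenon_rail: The mating timber, 60 x 165 x 62 mm with an 8 mm thick tenon at its -y end (212 mm overall), no slot. Origin: on its underside, under the middle of its whole length. To be left alone.
- glue_bottle: White glue bottle with a yellow nozzle, 43 x 52 x 149 mm, standing; origin under its centre. To be left alone.
- tape_roll: Thick roll of black tape, 60 mm across, 50 mm high, standing flat; origin under its centre. To be left alone.

How it is judged:
By the outcome, as a careful person would: the job done as asked, in the order asked, and still so for the second after the job is handed in, with the robot touching nothing.
It also fails if it takes over 46 s, if anything falls off the work surface, if the arm or the gripper's body presses on something with over 40 N, if the wrist force passes 120 N, or if a joint passes its speed limit or range.

### The arm

A 6-joint arm with a two-finger parallel gripper is mounted at the origin on a cart in front of the work surface, level with it; the furniture and walls round the work are solid. World frame = base frame: x ahead of the robot, y to its left, z up, the work surface at z = 0. Lengths are in m, angles in rad, forces in N, time in s.
With the tool pointing down it reaches from about 0.275 to 0.975 m from the base axis. Payload 8.4 kg.
Tool frame: the origin (TCP) lies midway between the tips of the shut fingers; the grasp point (between the pads) lies 19 mm behind it (robot.pinch_z is the distance from the TCP to the grasp point, in m); z points along the fingers, y is the line along which they close (so a half turn about z gives the same grasp; the last joint's range is limited). The gripper opens to 92 mm and grips with 3 to 60 N. Pads are 20 mm wide; open, the fingers measure 128 mm over their backs; the gripper's body (75 mm by 189 mm) begins 69 mm behind the grasp point.
Start: joints at [-0.002, 0.353, 1.633, -0, 1.155, -0.002], TCP at [0.625, -0, 0.215] pointing down, gripper open.
Joint ranges: [-2.63, 2.63], [-0.92, 2.1], [0.06, 2.66], [-1.3, 4.44], [0, 2.69], [-3.02, 3.02]. Speed limits (rad/s): [2.22, 2.22, 2.79, 3.14, 3.14, 3.14].

### API

Orientations are given as a rotation vector (axis times angle).
In Python, from cell import get_obs, vision, job, outline_of, mark_of, robot gives the robot as it stands.
- The arm moves only by the tool move_arm, never from a script. Its argument "series" is a list of rows, each an object of numbers: "tx", "ty", "tz": the shift along the tool's x, y, z in mm; "wx", "wy", "wz": the turn, a rotation vector about the tool's x, y, z in rad; "claw": the opening, from 0 (shut) to 1 (fully open). A call has 1 to 10 rows; each row shifts and turns the commanded pose from where the row before left it, along the tool's axes as they then stand; what a row does not reach is not made up. A row lasts 1/12 s, in which the tool goes at most 41.7 mm and 7.16 degrees, less where a joint would pass 70% of its speed; a pose out of reach is approached as far as the arm can. A call with a gripper value outside its range is refused whole. The fingers move at their own pace and stop on an object; "force" is the grip in N (left out, the last holds). Time passes only in rows, so rows that do not move let the fingers close. It gives the time, the measured TCP pose, the force, the opening and the grip force at its end, in the units of the state.
- get_obs(): the state, without advancing time (a new reading comes with each control period).
- vision.snapshot(name): name is "scene" or "side" or "wrist"; returns a dict with "color" (480x640x3 uint8, red, green, blue), "fx", "fy", "cx", "cy" (pixels), "R" (3x3) and "t" (3): a world point X has camera coordinates R X + t; the wrist camera has in their place "hand_eye" (4x4, takes a point from camera to tool coordinates, whose origin is the TCP and whose axes are the flange's). Camera axes: x right, y down, z forward; pixel columns grow to the right and rows downward; lengths in m; the calibration is good to about 2 mm. The wrist camera is an equidistant fisheye: a pixel r from the principal point sees the ray r / f radians off the axis. A picture is of the moment at which its call begins: read the wrist's pose just before it. There is no depth.
- job.sign_off(): hands the job in; it is judged then, once.
Trained networks look in the newest picture that a camera, given by its name, has taken for a name from the list of things; names that differ only in an ending like _2 or _b are one class to them, and where a whole thing is asked for, a point or a joint stands for the part that bears it (a point fixed in the world has none). Each returns a list of dicts, best first, with "p" (0 to 1); they miss things now and then, are a little off and sometimes report something else, mostly with a low value. They report only what shows in the picture. A call takes as long as a camera call.
- outline_of(name, camera): "region" (480x640 bool, what is visible of it).
- mark_of(name, camera): "location" ([x, y, z] in m, in world coordinates, good to about 4 mm: a listed point, or the origin of a listed thing).
The state is a dict: "time_s": time; "q": joint angles; "dq": joint speeds; "joint_torque": joint torques, N m; "eef_pos": TCP position; "tcp_rot": TCP orientation; "force": force on the tool from outside, world axes, zero at the start; "moment": the same for the moment, N m; "opening": opening from 0.0 (shut) to 1.0 (fully open); "grip_force": force on a finger pad.
Only numpy, scipy, OpenCV 4.12 (cv2) and the standard library are available. Lean on these libraries where they do the work, as an engineer would, in place of code of your own. Each camera call takes 0.05 s, during which the arm holds its last target. There are 200 camera calls.

## Working session

There is one attempt and no reset: what is moved stays moved. The work goes in short steps, Python scripts to look and compute and a tool call to move; the robot and the scene stay as the last step left them, time stands still between calls to the robot, and variables do not carry over. Pictures are saved under pics/ and viewed, at most 10 in all, crops included, and the job is handed in when it is done.

Besides the shell and the picture viewer there is one more tool, called after ">>>" as a command line: name --argument value ..., lists and objects as JSON in quotes. move_arm: Moves the arm, as the interface text tells. Its arguments: {"type":"object","properties":{"series":{"type":"array"},"force":{"type":"number"}},"required":["series"]}

```bash
mkdir -p pics; ls; python3 - <<'E'
from cell import get_obs, vision, job, outline_of, mark_of, robot
import cv2,numpy as np
o=get_obs();print(o['time_s'],o['eef_pos'],o['tcp_rot'],o['force'],robot.pinch_z)
for c in("scene","side","wrist"):
    s=vision.snapshot(c);cv2.imwrite(f"pics/{c}0.png",s["color"][:,:,::-1])
    print(c,s['fx'],s.get('t'),s.get('hand_eye'))
    for n in("stile","slot_mouth","depth_gauge","gauge_tip","gauge_head","tenon_rail","glue_bottle","tape_roll"):
        print(n,[(np.round(m["location"],4),round(m["p"],2)) for m in mark_of(n,c)[:2]])
E
```

```text
pics
0.0 [ 6.24510694e-01 -1.03625650e-05  2.13896510e-01] [-2.22082779e+00 -2.22063742e+00  1.44648914e-03] [ 0.08769602  0.19312516 -0.42531778] 0.0187
scene 509.43535457822696 [ 0.39806607 -0.20895581  1.32145475] None
stile [(array([ 4.465e-01,  1.838e-01, -4.000e-04]), 0.59)]
slot_mouth [(array([0.4452, 0.1494, 0.0631]), 0.64)]
depth_gauge [(array([0.5806, 0.1967, 0.0652]), 0.95)]
gauge_tip [(array([0.5789, 0.1972, 0.0687]), 0.66), (array([0.4437, 0.1532, 0.0637]), 0.6)]
gauge_head [(array([0.5779, 0.1955, 0.1894]), 0.83)]
tenon_rail [(array([0.5734, 0.1845, 0.0035]), 0.89)]
glue_bottle [(array([ 0.6743,  0.2431, -0.0018]), 0.62)]
tape_roll [(array([ 0.4003,  0.0067, -0.0036]), 0.97)]
side 493.01702401569395 [-0.48105241  0.3046315   0.76114168] None
stile [(array([0.445 , 0.1869, 0.0019]), 0.75)]
slot_mouth [(array([0.4453, 0.1551, 0.0627]), 0.95)]
depth_gauge [(array([0.5788, 0.1961, 0.0604]), 0.75)]
gauge_tip []
gauge_head [(array([0.5773, 0.1966, 0.1876]), 0.67)]
tenon_rail [(array([ 5.720e-01,  1.801e-01, -1.000e-04]), 0.68)]
glue_bottle [(array([ 0.6755,  0.2466, -0.0026]), 0.77)]
tape_roll [(array([ 0.3996,  0.0134, -0.0008]), 0.82)]
wrist 371.64829954431775 None [[-4.75265994e-04 -9.54611861e-01 -2.97852259e-01  8.57094686e-02]
 [ 9.99999887e-01 -4.55423442e-04 -1.36018174e-04 -2.86123452e-04]
 [-5.80433887e-06 -2.97852290e-01  9.54611970e-01 -1.71303885e-01]
 [ 0.00000000e+00  0.00000000e+00  0.00000000e+00  1.00000000e+00]]
stile [(array([0.4496, 0.1821, 0.0018]), 0.95)]
slot_mouth [(array([0.4412, 0.1557, 0.0605]), 0.91)]
depth_gauge [(array([0.5732, 0.1976, 0.0617]), 0.66)]
gauge_tip [(array([0.5787, 0.1933, 0.0643]), 0.61)]
gauge_head []
tenon_rail [(array([ 0.5727,  0.1795, -0.002 ]), 0.86)]
glue_bottle []
tape_roll [(array([ 4.018e-01,  6.100e-03, -3.000e-04]), 0.65)]
```

View pics/scene0.png

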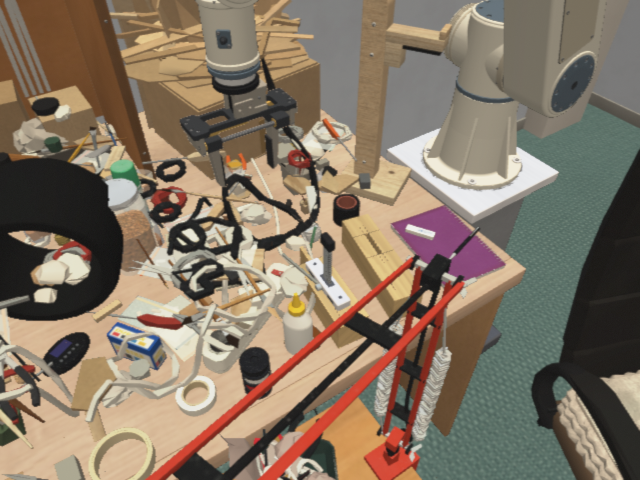

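View pics/wrist0.png

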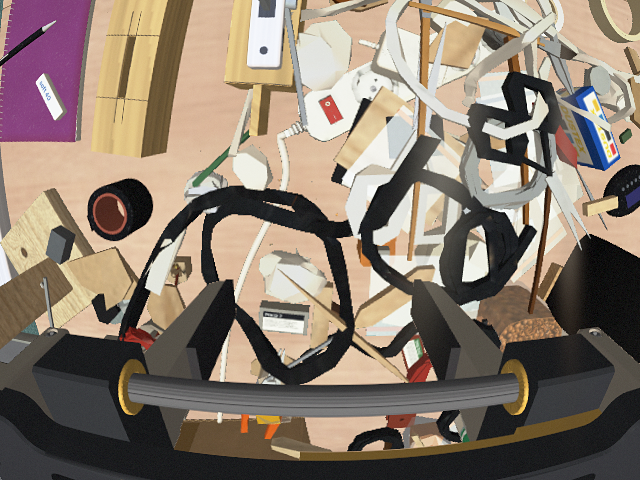

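View pics/side0.png

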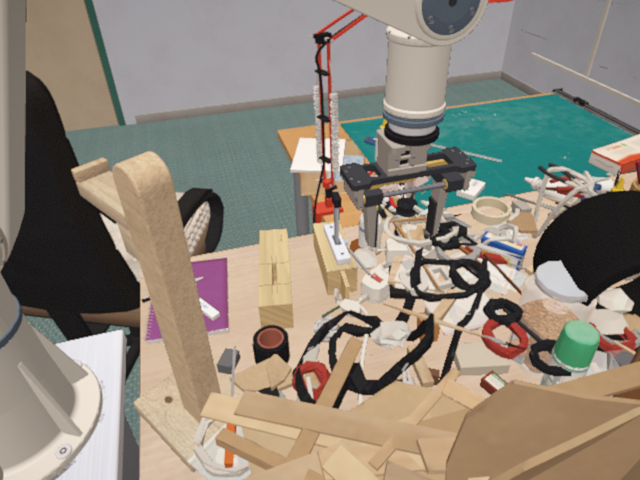

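The scene view shows the gauge standing on the rail at about (325,275) and the slotted stile at (375,255). The wrist view shows the slot at about (127,65) and the gauge at (263,40), with the tape roll at (120,208). The side view has the stile at (275,270) and the gauge at (337,235). The network positions agree with the pictures. I'll move the wrist camera over both pieces for finer measuring.

>>> move_arm --series '[{"tx": 22.5,"ty": -27.5,"tz": -9,"claw": 1},{"tx": 22.5,"ty": -27.5,"tz": -9},{"tx": 22.5,"ty": -27.5,"tz": -9},{"tx": 22.5,"ty": -27.5,"tz": -9},{"tx": 0},{"tx": 0},{"tx": 0}]'

```text
schema error: expected keys tx, ty, tz, wx, wy, wz, claw
```

```bash
cat > h.py <<'E'
from cell import get_obs, vision, job, outline_of, mark_of, robot
import cv2,numpy as np
from scipy.spatial.transform import Rotation as Rn
def shot(name):
    o=get_obs();s=vision.snapshot("wrist");cv2.imwrite(f"pics/{name}.png",s["color"][:,:,::-1])
    T=np.eye(4);T[:3,:3]=Rn.from_rotvec(o['tcp_rot']).as_matrix();T[:3,3]=o['eef_pos']
    C=T@s['hand_eye'];np.savez(f"pics/{name}.npz",C=C,k=[s[x] for x in("fx","fy","cx","cy")],img=s["color"])
    return o
def ground(name,uv,z):
    d=np.load(f"pics/{name}.npz");fx,fy,cx,cy=d['k'];C=d['C']
    uv=np.atleast_2d(np.asarray(uv,float));a=(uv-[cx,cy])/[fx,fy];r=np.linalg.norm(a,axis=1,keepdims=True)
    v=np.c_[a*np.sin(r)/r,np.cos(r)]@C[:3,:3].T
    return C[:3,3]+v*((z-C[2,3])/v[:,2:3])
def topview(name,x0,x1,y0,y1,z,s):  # rectified: right=+x, up=+y ; s px per mm
    d=np.load(f"pics/{name}.npz");fx,fy,cx,cy=d['k'];C=d['C']
    X,Y=np.meshgrid(np.arange(x0,x1,1e-3/s),np.arange(y1,y0,-1e-3/s))
    p=(np.stack([X,Y,X*0+z],-1)-C[:3,3])@C[:3,:3];n=np.hypot(p[...,0],p[...,1]);k=np.arctan2(n,p[...,2])/n
    return cv2.remap(d['img'],(cx+fx*k*p[...,0]).astype('f4'),(cy+fy*k*p[...,1]).astype('f4'),cv2.INTER_LINEAR)[:,:,::-1]
E
python3 - <<'E'
from h import *
o=shot("w1");print(o['time_s'],o['eef_pos'],o['tcp_rot'])
for n in("stile","slot_mouth","depth_gauge","gauge_tip","gauge_head","tenon_rail","glue_bottle"):
    print(n,[(np.round(m["location"],4),round(m["p"],2)) for m in mark_of(n,"wrist")[:2]])
a=topview("w1",.40,.50,.06,.30,.062,2.4);b=topview("w1",.52,.64,.06,.30,.080,2.4);
c=topview("w1",.55,.61,.06,.30,.189,2.4)
cv2.imwrite("pics/tv1.png",np.hstack([a,b,c]));print(a.shape,b.shape,c.shape)
E
```

```text
1.35 [6.25017279e-01 6.79175173e-06 2.14603997e-01] [2.22139052e+00 2.22143018e+00 1.77155357e-05]
stile [(array([4.480e-01, 1.786e-01, 4.000e-04]), 0.62)]
slot_mouth [(array([0.4418, 0.153 , 0.0609]), 0.89)]
depth_gauge [(array([0.5774, 0.1968, 0.0645]), 0.68), (array([0.4433, 0.1545, 0.0627]), 0.32)]
gauge_tip [(array([0.5767, 0.1908, 0.0662]), 0.43)]
gauge_head [(array([0.4464, 0.1531, 0.061 ]), 0.23)]
tenon_rail [(array([0.5714, 0.1805, 0.0009]), 0.65), (array([0.4439, 0.1539, 0.0599]), 0.33)]
glue_bottle []
(576, 240, 3) (576, 288, 3) (576, 144, 3)
```

View pics/tv1.png

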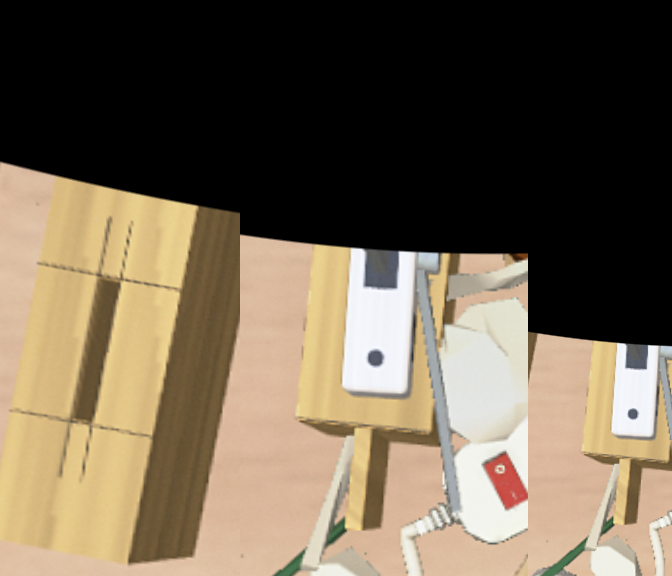

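The move was refused because each row needs every key. The rectified view from the start pose shows the stile leaning towards +x by about 10°, with the slot from (107,280) to (82,420), and the gauge leaning by about 4°.

>>> move_arm --series '[{"tx": 22.5,"ty": -27.5,"tz": -9,"wx": 0,"wy": 0,"wz": 0,"claw": 1},{"tx": 22.5,"ty": -27.5,"tz": -9,"wx": 0,"wy": 0,"wz": 0,"claw": 1},{"tx": 22.5,"ty": -27.5,"tz": -9,"wx": 0,"wy": 0,"wz": 0,"claw": 1},{"tx": 22.5,"ty": -27.5,"tz": -9,"wx": 0,"wy": 0,"wz": 0,"claw": 1},{"tx": 0,"ty": 0,"tz": 0,"wx": 0,"wy": 0,"wz": 0,"claw": 1},{"tx": 0,"ty": 0,"tz": 0,"wx": 0,"wy": 0,"wz": 0,"claw": 1},{"tx": 0,"ty": 0,"tz": 0,"wx": 0,"wy": 0,"wz": 0,"claw": 1}]'

```text
time_s: 2.33
eef_pos: [0.5155, 0.0899, 0.2508]
tcp_rot: [2.22, 2.222, 0.001]
force: [-0.2, -0.1, 0.2]
opening: 0.999
grip_force: 0.0
```

```bash
python3 - <<'E'
from h import *
o=shot("w2");print(o['time_s'],o['eef_pos'],o['tcp_rot'])
for n in("stile","slot_mouth","depth_gauge","gauge_tip","gauge_head","tenon_rail"):
    print(n,[(np.round(m["location"],4),round(m["p"],2)) for m in mark_of(n,"wrist")[:2]])
a=topview("w2",.40,.50,.10,.30,.062,3);b=topview("w2",.54,.61,.10,.30,.080,3);
c=topview("w2",.55,.61,.10,.30,.189,3)
cv2.imwrite("pics/tv2.png",np.hstack([a,b,c]));print(a.shape,b.shape,c.shape)
E
```

```text
2.3333 [0.51554857 0.08994615 0.25084997] [2.21999435e+00 2.22158268e+00 1.06684277e-03]
stile [(array([ 0.4481,  0.1786, -0.0016]), 0.64)]
slot_mouth [(array([0.4405, 0.1544, 0.0618]), 0.91)]
depth_gauge [(array([0.577 , 0.1954, 0.0635]), 0.79)]
gauge_tip [(array([0.5789, 0.1935, 0.0656]), 0.91)]
gauge_head [(array([0.5797, 0.1954, 0.1885]), 0.75)]
tenon_rail [(array([ 0.5721,  0.1846, -0.0019]), 0.92), (array([0.5769, 0.1934, 0.065 ]), 0.74)]
(600, 300, 3) (600, 210, 3) (600, 180, 3)
```

View pics/tv2.png

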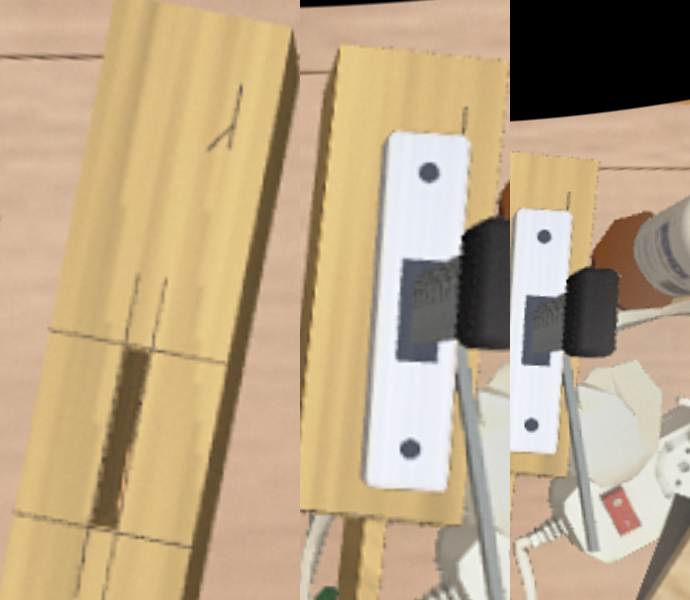

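The rectified view measures as follows:
- **Slot:** centre (121,438) px, which is x 0.4403, y 0.154. It is 60 mm long as stated, with a yaw of about -0.190.
- **Gauge stock:** centre (419,311) px, which is x 0.5797, y 0.1963, with a yaw of about -0.064.
- **Head top:** about (0.579, 0.196).

These agree with the networks, so I'll go to the head.

>>> move_arm --series '[{"tx": 26.5,"ty": 16,"tz": 0,"wx": 0,"wy": 0,"wz": 0,"claw": 1},{"tx": 26.5,"ty": 16,"tz": 0,"wx": 0,"wy": 0,"wz": 0,"claw": 1},{"tx": 26.5,"ty": 16,"tz": 0,"wx": 0,"wy": 0,"wz": 0,"claw": 1},{"tx": 26.5,"ty": 16,"tz": 0,"wx": 0,"wy": 0,"wz": 0,"claw": 1},{"tx": 0,"ty": 0,"tz": 0,"wx": 0,"wy": 0,"wz": 0.064,"claw": 0.6},{"tx": 0,"ty": 0,"tz": 0,"wx": 0,"wy": 0,"wz": 0,"claw": 0.5},{"tx": 0,"ty": 0,"tz": 20,"wx": 0,"wy": 0,"wz": 0,"claw": 0.5},{"tx": 0,"ty": 0,"tz": 20,"wx": 0,"wy": 0,"wz": 0,"claw": 0.5},{"tx": 0,"ty": 0,"tz": 0,"wx": 0,"wy": 0,"wz": 0,"claw": 0.5}]' --force 15

```text
time_s: 3.43
eef_pos: [0.5766, 0.1945, 0.2069]
tcp_rot: [-2.289, -2.149, 0.009]
force: [-0.4, -0.6, -0.3]
opening: 0.657
grip_force: 0.0
```

```bash
python3 - <<'E'
from h import *
o=shot("w3");print(o['time_s'],o['eef_pos'],o['tcp_rot'],o['force'])
for n in("gauge_head","depth_gauge","gauge_tip"):
    print(n,[(np.round(m["location"],4),round(m["p"],2)) for m in mark_of(n,"wrist")[:2]])
E
```

```text
3.4333 [0.57662678 0.19445498 0.20691487] [-2.28863407 -2.14870219  0.00880737] [-0.42155847 -0.64937592 -0.2715904 ]
gauge_head [(array([0.5801, 0.1957, 0.1917]), 0.74), (array([0.5789, 0.1958, 0.067 ]), 0.38)]
depth_gauge [(array([0.5764, 0.1946, 0.066 ]), 0.94)]
gauge_tip [(array([0.5822, 0.1936, 0.0641]), 0.95)]
```

View pics/w3.png

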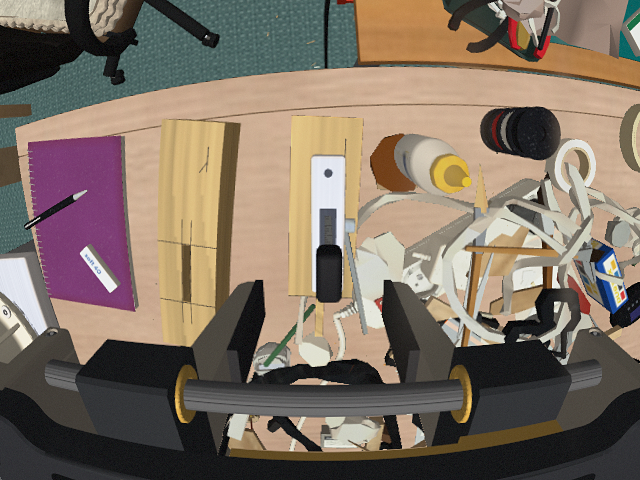

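The wrist view shows the black head at (329,272), between the open fingers at 262 and 385. I'll lower and close gently.

>>> move_arm --series '[{"tx": 0,"ty": 0,"tz": 18,"wx": 0,"wy": 0,"wz": 0,"claw": 0.5},{"tx": 0,"ty": 0,"tz": 18,"wx": 0,"wy": 0,"wz": 0,"claw": 0.5},{"tx": 0,"ty": 0,"tz": 17,"wx": 0,"wy": 0,"wz": 0,"claw": 0.5},{"tx": 0,"ty": 0,"tz": 0,"wx": 0,"wy": 0,"wz": 0,"claw": 0.4},{"tx": 0,"ty": 0,"tz": 0,"wx": 0,"wy": 0,"wz": 0,"claw": 0.3},{"tx": 0,"ty": 0,"tz": 0,"wx": 0,"wy": 0,"wz": 0,"claw": 0.2},{"tx": 0,"ty": 0,"tz": 0,"wx": 0,"wy": 0,"wz": 0,"claw": 0.1},{"tx": 0,"ty": 0,"tz": 0,"wx": 0,"wy": 0,"wz": 0,"claw": 0.05},{"tx": 0,"ty": 0,"tz": 0,"wx": 0,"wy": 0,"wz": 0,"claw": 0.05},{"tx": 0,"ty": 0,"tz": 0,"wx": 0,"wy": 0,"wz": 0,"claw": 0.05}]' --force 15

```text
time_s: 4.47
eef_pos: [0.5797, 0.1962, 0.1586]
tcp_rot: [2.291, 2.149, 0.003]
force: [0.5, 0.5, 3.0]
opening: 0.149
grip_force: 15.0
```

The opening reads 13.7 mm, which fits the 14 mm head. Next I lift and carry it over the slot.

>>> move_arm --series '[{"tx": 0,"ty": 0,"tz": -8,"wx": 0,"wy": 0,"wz": 0,"claw": 0.05},{"tx": 0,"ty": 0,"tz": -16,"wx": 0,"wy": 0,"wz": 0,"claw": 0.05},{"tx": 0,"ty": 0,"tz": -16,"wx": 0,"wy": 0,"wz": 0,"claw": 0.05},{"tx": -13.4,"ty": -27.7,"tz": 0,"wx": 0,"wy": 0,"wz": 0,"claw": 0.05},{"tx": -13.4,"ty": -27.7,"tz": 0,"wx": 0,"wy": 0,"wz": 0,"claw": 0.05},{"tx": -13.4,"ty": -27.7,"tz": 0,"wx": 0,"wy": 0,"wz": 0,"claw": 0.05},{"tx": -13.4,"ty": -27.7,"tz": 0,"wx": 0,"wy": 0,"wz": 0,"claw": 0.05},{"tx": -13.4,"ty": -27.6,"tz": 0,"wx": 0,"wy": 0,"wz": 0,"claw": 0.05},{"tx": 0,"ty": 0,"tz": 0,"wx": 0,"wy": 0,"wz": 0.0635,"claw": 0.05},{"tx": 0,"ty": 0,"tz": 0,"wx": 0,"wy": 0,"wz": 0.0635,"claw": 0.05}]' --force 25

```text
time_s: 5.3
eef_pos: [0.4347, 0.1373, 0.1979]
tcp_rot: [-2.426, -1.996, 0.001]
force: [1.0, 0.6, -1.3]
opening: 0.152
grip_force: 25.0
```

>>> move_arm --series '[{"tx": 0,"ty": 0,"tz": 7,"wx": 0,"wy": 0,"wz": 0,"claw": 0.05},{"tx": 0,"ty": 0,"tz": 7,"wx": 0,"wy": 0,"wz": 0,"claw": 0.05},{"tx": 0,"ty": 0,"tz": 6,"wx": 0,"wy": 0,"wz": 0,"claw": 0.05},{"tx": 0,"ty": 0,"tz": 0,"wx": 0,"wy": 0,"wz": 0,"claw": 0.05},{"tx": 0,"ty": 0,"tz": 0,"wx": 0,"wy": 0,"wz": 0,"claw": 0.05},{"tx": 0,"ty": 0,"tz": 0,"wx": 0,"wy": 0,"wz": 0,"claw": 0.05}]'

```text
time_s: 5.8
eef_pos: [0.4367, 0.138, 0.1774]
tcp_rot: [-2.422, -2.0, 0.001]
force: [0.8, -0.4, -2.2]
opening: 0.152
grip_force: 25.0
```

```bash
python3 - <<'E'
from h import *
o=shot("w4");print(o['time_s'],o['eef_pos'],o['tcp_rot'],o['force'])
for n in("gauge_head","depth_gauge","gauge_tip","slot_mouth","stile"):
    print(n,[(np.round(m["location"],4),round(m["p"],2)) for m in mark_of(n,"wrist")[:2]])
v=vision.snapshot("side")
im=v["color"][:,:,::-1];cv2.imwrite("pics/side4.png",im)
for n in("gauge_head","depth_gauge","gauge_tip","slot_mouth","stile"):
    print(n,[(np.round(m["location"],4),round(m["p"],2)) for m in mark_of(n,"side")[:2]])
a=topview("w4",.39,.51,.10,.30,.062,3);b=topview("w4",.39,.51,.08,.28,o['eef_pos'][2]+.0300-.1215+.0145,3)
s=cv2.resize(im[190:360,200:360],None,fx=3,fy=3)[:600,:400]
h=np.zeros((600,400,3),np.uint8);h[:s.shape[0],:s.shape[1]]=s
cv2.imwrite("pics/tv4.png",np.hstack([a,h]))
E
```

```text
5.8 [0.43665077 0.13802491 0.17736122] [-2.42232048e+00 -2.00015972e+00  9.06827367e-04] [ 0.81728378 -0.44075123 -2.23948314]
gauge_head [(array([0.4398, 0.1352, 0.2066]), 0.64)]
depth_gauge [(array([0.433 , 0.1365, 0.081 ]), 0.76)]
gauge_tip [(array([0.4377, 0.138 , 0.0814]), 0.91)]
slot_mouth []
stile [(array([0.4457, 0.1808, 0.0007]), 0.58)]
gauge_head [(array([0.4335, 0.1375, 0.2071]), 0.79), (array([0.448 , 0.156 , 0.0637]), 0.52)]
depth_gauge [(array([0.4342, 0.137 , 0.0807]), 0.97), (array([0.4368, 0.1387, 0.2055]), 0.71)]
gauge_tip [(array([0.4352, 0.1357, 0.0848]), 0.57)]
slot_mouth [(array([0.4433, 0.1548, 0.0638]), 0.69)]
stile [(array([0.4455, 0.1836, 0.0013]), 0.89)]
```

View pics/tv4.png

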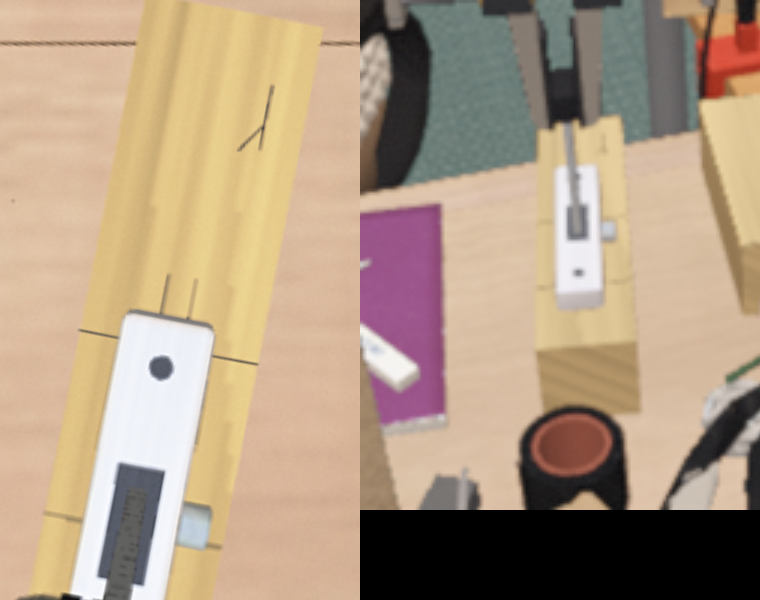

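The rectified view shows the stock held over the slot and lined up with it. Its near hole is at (161,368), its far edge corners are at about (126,313) and (213,327), and the slot's pencil lines are at (167,275) and (195,280). I'll work out the sideways error.

```bash
python3 - <<'E'
from h import *
C=np.load("pics/w4.npz")['C'][:3,3];o=get_obs()
def pt(u,v,z):
    P=np.array([.39+u/3000,.30-v/3000,.062]);return (C+(P-C)*(z-C[2])/(P[2]-C[2]))[:2]
yaw=-.190;uy=np.array([-np.sin(yaw),np.cos(yaw)]);ux=np.array([np.cos(yaw),np.sin(yaw)])
M=np.array([.4403,.154])
f=lambda p:np.round(1e3*np.array([(p-M)@ux,(p-M)@uy]),1)
print("cam",C)
print("hole",f(pt(161,368,.0988)))
for p in[(121,340),(213,340),(105,420),(199,420),(88,510),(184,498)]:print("stock edge",p,f(pt(*p,.0988)))
for p in[(167,275),(195,280),(79,330),(258,364),(145,0),(322,27)]:print("stile",p,f(pt(*p,.062)))
print("tcp",f(o['eef_pos'][:2]))
b=topview("w4",.39,.49,.12,.20,.0988,7);cv2.imwrite("pics/tv4b.png",b)
E
```

```text
cam [0.45244264 0.22224379 0.34863881]
hole [-1.1 29.4]
stock edge (121, 340) [-14.   35.2]
stock edge (213, 340) [12.2 40.3]
stock edge (105, 420) [-14.2  11.5]
stock edge (199, 420) [12.6 16.7]
stock edge (88, 510) [-14.1 -15.1]
stock edge (184, 498) [12.6 -6.4]
stile (167, 275) [-5.  54.4]
stile (195, 280) [ 4.5 54.5]
stile (79, 330) [-30.3  30.8]
stile (258, 364) [30.4 31. ]
stile (145, 0) [-29.5 143. ]
stile (322, 27) [ 30.1 145.3]
tcp [ -0.6 -16.4]
```

View pics/tv4b.png

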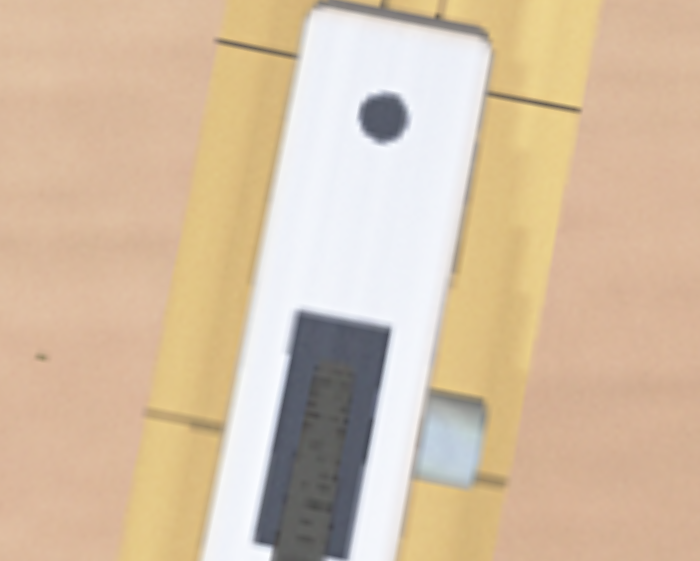

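The stock sits about 0.8 mm to the -x side of the slot's axis, and its centre is at -16.6 mm along the slot (-19 mm is contact with the end). I'll correct by 0.8 mm and lower it onto the stile.

>>> move_arm --series '[{"tx": 0,"ty": 0.8,"tz": 0,"wx": 0,"wy": 0,"wz": 0,"claw": 0.05},{"tx": 0,"ty": 0,"tz": 5,"wx": 0,"wy": 0,"wz": 0,"claw": 0.05},{"tx": 0,"ty": 0,"tz": 5,"wx": 0,"wy": 0,"wz": 0,"claw": 0.05},{"tx": 0,"ty": 0,"tz": 3,"wx": 0,"wy": 0,"wz": 0,"claw": 0.05},{"tx": 0,"ty": 0,"tz": 2,"wx": 0,"wy": 0,"wz": 0,"claw": 0.05},{"tx": 0,"ty": 0,"tz": 2,"wx": 0,"wy": 0,"wz": 0,"claw": 0.05},{"tx": 0,"ty": 0,"tz": 1,"wx": 0,"wy": 0,"wz": 0,"claw": 0.05},{"tx": 0,"ty": 0,"tz": 1,"wx": 0,"wy": 0,"wz": 0,"claw": 0.05},{"tx": 0,"ty": 0,"tz": 1,"wx": 0,"wy": 0,"wz": 0,"claw": 0.05},{"tx": 0,"ty": 0,"tz": 0,"wx": 0,"wy": 0,"wz": 0,"claw": 0.05}]'

```text
time_s: 7.23
eef_pos: [0.4374, 0.1378, 0.1577]
tcp_rot: [2.423, 1.999, 0.0]
force: [-1.4, -1.4, -0.5]
opening: 0.153
grip_force: 25.0
```

>>> move_arm --series '[{"tx": 0,"ty": 0,"tz": 1,"wx": 0,"wy": 0,"wz": 0,"claw": 0.05},{"tx": 0,"ty": 0,"tz": 1,"wx": 0,"wy": 0,"wz": 0,"claw": 0.05},{"tx": 0,"ty": 0,"tz": 0,"wx": 0,"wy": 0,"wz": 0,"claw": 0.05}]'

```text
time_s: 7.48
eef_pos: [0.4374, 0.1378, 0.1556]
tcp_rot: [2.423, 1.999, 0.0]
force: [-1.2, -1.6, 1.0]
opening: 0.149
grip_force: 25.0
```

>>> move_arm --series '[{"tx": 0,"ty": 0,"tz": 1,"wx": 0,"wy": 0,"wz": 0,"claw": 0.05},{"tx": 0,"ty": 0,"tz": 1,"wx": 0,"wy": 0,"wz": 0,"claw": 0.05},{"tx": 0,"ty": 0,"tz": 0,"wx": 0,"wy": 0,"wz": 0,"claw": 0.05}]'

```text
time_s: 7.73
eef_pos: [0.4374, 0.1378, 0.1535]
tcp_rot: [2.423, 1.999, 0.0]
force: [-0.3, -0.8, 1.4]
opening: 0.153
grip_force: 25.0
```

>>> move_arm --series '[{"tx": 0,"ty": 0,"tz": 1,"wx": 0,"wy": 0,"wz": 0,"claw": 0.05},{"tx": 0,"ty": 0,"tz": 1,"wx": 0,"wy": 0,"wz": 0,"claw": 0.05},{"tx": 0,"ty": 0,"tz": 0,"wx": 0,"wy": 0,"wz": 0,"claw": 0.05}]'

```text
time_s: 7.98
eef_pos: [0.4374, 0.1378, 0.1514]
tcp_rot: [-2.423, -2.0, 0.0]
force: [0.7, -1.6, 1.6]
opening: 0.152
grip_force: 25.0
```

>>> move_arm --series '[{"tx": 0,"ty": 0,"tz": 1,"wx": 0,"wy": 0,"wz": 0,"claw": 0.05},{"tx": 0,"ty": 0,"tz": 0,"wx": 0,"wy": 0,"wz": 0,"claw": 0.05}]'

```text
time_s: 8.15
eef_pos: [0.4374, 0.1378, 0.1504]
tcp_rot: [-2.423, -1.999, 0.0]
force: [-0.7, -2.5, 1.3]
opening: 0.149
grip_force: 25.0
```

No blocking, so the blade has entered the slot. I'll go about 6 mm deeper and then feel for the right-hand end.

>>> move_arm --series '[{"tx": 0,"ty": 0,"tz": 1.5,"wx": 0,"wy": 0,"wz": 0,"claw": 0.05},{"tx": 0,"ty": 0,"tz": 1.5,"wx": 0,"wy": 0,"wz": 0,"claw": 0.05},{"tx": 0,"ty": 0,"tz": 1.5,"wx": 0,"wy": 0,"wz": 0,"claw": 0.05},{"tx": 0,"ty": 0,"tz": 1.5,"wx": 0,"wy": 0,"wz": 0,"claw": 0.05}]'

```text
time_s: 8.48
eef_pos: [0.4374, 0.1378, 0.1444]
tcp_rot: [2.423, 1.999, -0.0]
force: [-0.3, -2.0, 3.6]
opening: 0.149
grip_force: 25.0
```

>>> move_arm --series '[{"tx": -0.6,"ty": 0,"tz": 0,"wx": 0,"wy": 0,"wz": 0,"claw": 0.05},{"tx": -0.6,"ty": 0,"tz": 0,"wx": 0,"wy": 0,"wz": 0,"claw": 0.05},{"tx": 0,"ty": 0,"tz": 0,"wx": 0,"wy": 0,"wz": 0,"claw": 0.05}]'

```text
time_s: 8.73
eef_pos: [0.437, 0.1367, 0.1443]
tcp_rot: [-2.423, -1.999, 0.0]
force: [0.0, -0.7, -1.6]
opening: 0.149
grip_force: 25.0
```

```bash
python3 - <<'E'
from h import *
o=shot("w5");print(o['time_s'],o['eef_pos'],o['force'],o['moment'])
s=vision.snapshot("side")["color"];cv2.imwrite("pics/side5.png",s[:,:,::-1])
a=topview("w5",.39,.48,.12,.27,.080,4)
c=cv2.resize(s[200:350,240:340,::-1],None,fx=4,fy=4,interpolation=cv2.INTER_CUBIC)
cv2.imwrite("pics/tv5.png",np.hstack([a,c]))
E
```

```text
8.7333 [0.43698063 0.13665872 0.14429475] [ 0.00964869 -0.68061793 -1.55139549] [-0.02902612 -0.01458316 -0.01127903]Traceback (most recent call last):
  File "<stdin>", line 6, in <module>
    return _nx.concatenate(arrs, 1, dtype=dtype, casting=casting)
           ~~~~~~~~~~~~~~~^^^^^^^^^^^^^^^^^^^^^^^^^^^^^^^^^^^^^^^
ValueError: all the input array dimensions except for the concatenation axis must match exactly, but along dimension 0, the array at index 0 has size 601 and the array at index 1 has size 600
```

```bash
cat >> h.py <<'E'
def favg(n=6):
    f=[]
    for _ in range(n):
        f.append(get_obs()['force']);vision.snapshot("side")
    return np.round(np.mean(f,0),2),np.round(np.std(f,0),2)
def shift(a,b,box,z):  # mm moved (x,y) of patch between shots
    g=[cv2.cvtColor(np.ascontiguousarray(topview(n,*box,z,6)),cv2.COLOR_BGR2GRAY).astype('f4') for n in(a,b)]
    d,r=cv2.phaseCorrelate(g[0],g[1],cv2.createHanningWindow(g[0].shape[::-1],cv2.CV_32F));return np.round([d[0]/6,-d[1]/6],2),round(r,2)
E
python3 - <<'E'
from h import *
print(favg())
print("stile far end",shift("w4","w5",(.42,.50,.215,.295),.062),"bench ref",shift("w4","w5",(.36,.42,.2,.29),0))
E
```

```text
(array([-0.15,  0.19, -2.03]), array([0.28, 0.5 , 0.29]))
stile far end (array([0.05, 0.09]), 0.41) bench ref (array([-0.5 , -0.67]), 0.28)
```

>>> move_arm --series '[{"tx": -0.5,"ty": 0,"tz": 0,"wx": 0,"wy": 0,"wz": 0,"claw": 0.05},{"tx": 0,"ty": 0,"tz": 0,"wx": 0,"wy": 0,"wz": 0,"claw": 0.05}]'

```text
time_s: 9.3
eef_pos: [0.4371, 0.1361, 0.1446]
tcp_rot: [2.423, 1.999, 0.0]
force: [0.7, 0.0, -1.6]
opening: 0.15
grip_force: 25.0
```

```bash
python3 -c "
from h import *
print(favg(4),get_obs()['moment'])"
```

```text
(array([ 0.13,  0.29, -1.77]), array([0.54, 0.34, 0.37])) [0.06543316 0.04506458 0.01600039]
```

>>> move_arm --series '[{"tx": -0.5,"ty": 0,"tz": 0,"wx": 0,"wy": 0,"wz": 0,"claw": 0.05},{"tx": 0,"ty": 0,"tz": 0,"wx": 0,"wy": 0,"wz": 0,"claw": 0.05}]'

```text
time_s: 9.67
eef_pos: [0.437, 0.1356, 0.1446]
tcp_rot: [2.423, 2.0, 0.0]
force: [-1.1, -0.6, -2.7]
opening: 0.151
grip_force: 25.0
```

```bash
python3 -c "
from h import *
print(favg(4),get_obs()['moment'])"
```

```text
(array([-0.22, -0.04, -2.14]), array([0.61, 0.36, 0.36])) [-0.00542033  0.04364773 -0.09701046]
```

>>> move_arm --series '[{"tx": -0.5,"ty": 0,"tz": 0,"wx": 0,"wy": 0,"wz": 0,"claw": 0.05},{"tx": 0,"ty": 0,"tz": 0,"wx": 0,"wy": 0,"wz": 0,"claw": 0.05}]'

```text
time_s: 10.03
eef_pos: [0.4369, 0.1352, 0.1446]
tcp_rot: [2.423, 2.0, 0.0]
force: [0.5, 0.0, -2.1]
opening: 0.15
grip_force: 25.0
```

```bash
python3 -c "
from h import *
print(favg(4),get_obs()['moment'])"
```

```text
(array([-0.03, -0.21, -1.74]), array([0.43, 0.39, 0.24])) [ 0.03966654 -0.05188849 -0.03757911]
```

>>> move_arm --series '[{"tx": -0.4,"ty": 0,"tz": 0,"wx": 0,"wy": 0,"wz": 0,"claw": 0.05},{"tx": 0,"ty": 0,"tz": 0,"wx": 0,"wy": 0,"wz": 0,"claw": 0.05}]'

```text
time_s: 10.4
eef_pos: [0.4369, 0.1349, 0.1446]
tcp_rot: [-2.423, -1.999, -0.001]
force: [0.4, 0.8, -2.3]
opening: 0.15
grip_force: 25.0
```

```bash
python3 -c "
from h import *
print(favg(4),get_obs()['moment'])
shot('w6')
print('stile',shift('w4','w6',(.42,.50,.215,.295),.062))
"
```

```text
(array([-0.09,  1.04, -2.27]), array([0.77, 0.24, 0.24])) [ 0.35750211 -0.05254413 -0.02841903]
stile (array([0.36, 0.39]), 0.46)
```

Contact is starting: Fy rose by about 1 N and the moment about x jumped. One more small nudge to confirm.

>>> move_arm --series '[{"tx": -0.3,"ty": 0,"tz": 0,"wx": 0,"wy": 0,"wz": 0,"claw": 0.05},{"tx": 0,"ty": 0,"tz": 0,"wx": 0,"wy": 0,"wz": 0,"claw": 0.05}]'

```text
time_s: 10.82
eef_pos: [0.4369, 0.1347, 0.1447]
tcp_rot: [-2.423, -1.999, -0.001]
force: [-0.0, 2.5, -2.0]
opening: 0.151
grip_force: 25.0
```

```bash
python3 -c "
from h import *
print(favg(5),get_obs()['moment'])
shot('w7')
print('stile',shift('w4','w7',(.42,.50,.215,.295),.062))
"
```

```text
(array([ 0.05,  2.46, -1.49]), array([0.6 , 0.32, 0.42])) [ 0.71528655 -0.01050252 -0.00439736]
stile (array([0.32, 0.15]), 0.44)
```

The blade is now against the end at about 2.5 N and the stile hasn't moved. I'll push down now, in small steps.

>>> move_arm --series '[{"tx": 0,"ty": 0,"tz": 1.5,"wx": 0,"wy": 0,"wz": 0,"claw": 0.05},{"tx": 0,"ty": 0,"tz": 1.5,"wx": 0,"wy": 0,"wz": 0,"claw": 0.05},{"tx": 0,"ty": 0,"tz": 1.5,"wx": 0,"wy": 0,"wz": 0,"claw": 0.05}]' --force 15

```text
time_s: 11.37
eef_pos: [0.4372, 0.1348, 0.1405]
tcp_rot: [2.423, 1.999, 0.002]
force: [-1.4, 3.7, 6.2]
opening: 0.152
grip_force: 15.0
```

>>> move_arm --series '[{"tx": 0,"ty": 0,"tz": 1.2,"wx": 0,"wy": 0,"wz": 0,"claw": 0.05},{"tx": 0,"ty": 0,"tz": 1.2,"wx": 0,"wy": 0,"wz": 0,"claw": 0.05},{"tx": 0,"ty": 0,"tz": 1.2,"wx": 0,"wy": 0,"wz": 0,"claw": 0.05}]'

```text
time_s: 11.62
eef_pos: [0.4372, 0.1348, 0.1369]
tcp_rot: [2.423, 1.999, 0.002]
force: [-0.1, 3.3, 5.6]
opening: 0.149
grip_force: 15.0
```

>>> move_arm --series '[{"tx": 0,"ty": 0,"tz": 0.5,"wx": 0,"wy": 0,"wz": 0,"claw": 0.05},{"tx": 0,"ty": 0,"tz": 0.5,"wx": 0,"wy": 0,"wz": 0,"claw": 0.05},{"tx": 0,"ty": 0,"tz": 0.5,"wx": 0,"wy": 0,"wz": 0,"claw": 0.05}]'

```text
time_s: 11.87
eef_pos: [0.4372, 0.1348, 0.1354]
tcp_rot: [2.423, 1.999, 0.002]
force: [-0.9, 3.3, 6.2]
opening: 0.15
grip_force: 15.0
```

```bash
python3 -c "
from h import *
print(favg(3),get_obs()['moment'],get_obs()['eef_pos'])
"
```

```text
(array([-0.9 ,  3.53,  5.42]), array([0.07, 0.15, 0.54])) [ 0.67329619  0.22140814 -0.06892421] [0.43716052 0.1347982  0.13540937]
```

Steady sliding resistance is about 5.7 N, from the spring pad plus rubbing on the end wall. I'll ease the side push slightly and carry on.

>>> move_arm --series '[{"tx": 0.1,"ty": 0,"tz": 0.5,"wx": 0,"wy": 0,"wz": 0,"claw": 0.05},{"tx": 0,"ty": 0,"tz": 0.5,"wx": 0,"wy": 0,"wz": 0,"claw": 0.05},{"tx": 0,"ty": 0,"tz": 0.5,"wx": 0,"wy": 0,"wz": 0,"claw": 0.05}]'

```text
time_s: 12.27
eef_pos: [0.4372, 0.1348, 0.1339]
tcp_rot: [2.423, 1.999, 0.001]
force: [-0.6, 3.9, 6.8]
opening: 0.154
grip_force: 15.0
```

>>> move_arm --series '[{"tx": 0,"ty": 0,"tz": 0.5,"wx": 0,"wy": 0,"wz": 0,"claw": 0.05},{"tx": 0,"ty": 0,"tz": 0.5,"wx": 0,"wy": 0,"wz": 0,"claw": 0.05},{"tx": 0,"ty": 0,"tz": 0.5,"wx": 0,"wy": 0,"wz": 0,"claw": 0.05}]'

```text
time_s: 12.52
eef_pos: [0.4372, 0.1348, 0.1324]
tcp_rot: [2.423, 1.999, 0.001]
force: [-1.2, 4.0, 6.3]
opening: 0.151
grip_force: 15.0
```

>>> move_arm --series '[{"tx": 0.2,"ty": 0,"tz": 0.5,"wx": 0,"wy": 0,"wz": 0,"claw": 0.05},{"tx": 0,"ty": 0,"tz": 0.5,"wx": 0,"wy": 0,"wz": 0,"claw": 0.05},{"tx": 0,"ty": 0,"tz": 0.5,"wx": 0,"wy": 0,"wz": 0,"claw": 0.05}]'

```text
time_s: 12.77
eef_pos: [0.4372, 0.1349, 0.1309]
tcp_rot: [2.423, 1.999, 0.001]
force: [-0.6, 2.8, 6.7]
opening: 0.15
grip_force: 15.0
```

>>> move_arm --series '[{"tx": 0,"ty": 0,"tz": 0.5,"wx": 0,"wy": 0,"wz": 0,"claw": 0.05},{"tx": 0,"ty": 0,"tz": 0.5,"wx": 0,"wy": 0,"wz": 0,"claw": 0.05},{"tx": 0,"ty": 0,"tz": 0.5,"wx": 0,"wy": 0,"wz": 0,"claw": 0.05}]'

```text
time_s: 13.02
eef_pos: [0.4372, 0.1349, 0.1294]
tcp_rot: [2.423, 1.999, 0.001]
force: [-1.2, 3.4, 6.2]
opening: 0.15
grip_force: 15.0
```

```bash
python3 -c "
from h import *
print(favg(3),get_obs()['moment'],get_obs()['eef_pos'])
shot('w8')
print('stile',shift('w7','w8',(.42,.50,.215,.295),.062))
for c in('wrist','side'):
  print([(n,np.round(m['location'],4),round(m['p'],2)) for n in('gauge_head','depth_gauge','stile') for m in mark_of(n,c)[:1]])
"
```

```text
(array([-0.75,  2.65,  5.54]), array([0.35, 0.8 , 0.46])) [ 0.46187137  0.247949   -0.10926969] [0.43715659 0.13491516 0.1293418 ]
stile (array([-0.13, -0.11]), 0.4)
[('gauge_head', array([0.4364, 0.1328, 0.1619]), 0.59), ('depth_gauge', array([0.4337, 0.1349, 0.0643]), 0.82), ('stile', array([4.471e-01, 1.818e-01, 3.000e-04]), 0.78)]
[('gauge_head', array([0.4356, 0.1316, 0.1543]), 0.8), ('depth_gauge', array([0.4393, 0.1354, 0.0625]), 0.97), ('stile', array([0.4441, 0.1837, 0.002 ]), 0.6)]
```

The head tracks the gripper, so it isn't slipping, and the stock is on the stile. Continuing down.

>>> move_arm --series '[{"tx": 0,"ty": 0,"tz": 0.5,"wx": 0,"wy": 0,"wz": 0,"claw": 0.05},{"tx": 0,"ty": 0,"tz": 0.5,"wx": 0,"wy": 0,"wz": 0,"claw": 0.05},{"tx": 0,"ty": 0,"tz": 0.5,"wx": 0,"wy": 0,"wz": 0,"claw": 0.05}]'

```text
time_s: 13.77
eef_pos: [0.4372, 0.1349, 0.1279]
tcp_rot: [2.423, 1.999, 0.001]
force: [-1.0, 2.2, 6.1]
opening: 0.152
grip_force: 15.0
```

>>> move_arm --series '[{"tx": 0,"ty": 0,"tz": 0.5,"wx": 0,"wy": 0,"wz": 0,"claw": 0.05},{"tx": 0,"ty": 0,"tz": 0.5,"wx": 0,"wy": 0,"wz": 0,"claw": 0.05},{"tx": 0,"ty": 0,"tz": 0.5,"wx": 0,"wy": 0,"wz": 0,"claw": 0.05}]'

```text
time_s: 14.02
eef_pos: [0.4372, 0.1349, 0.1264]
tcp_rot: [2.423, 1.999, 0.001]
force: [-2.1, 3.1, 6.2]
opening: 0.152
grip_force: 15.0
```

>>> move_arm --series '[{"tx": 0,"ty": 0,"tz": 0.5,"wx": 0,"wy": 0,"wz": 0,"claw": 0.05},{"tx": 0,"ty": 0,"tz": 0.5,"wx": 0,"wy": 0,"wz": 0,"claw": 0.05},{"tx": 0,"ty": 0,"tz": 0.5,"wx": 0,"wy": 0,"wz": 0,"claw": 0.05}]'

```text
time_s: 14.27
eef_pos: [0.4372, 0.135, 0.1249]
tcp_rot: [2.423, 1.999, 0.001]
force: [-0.6, 3.1, 6.0]
opening: 0.151
grip_force: 15.0
```

>>> move_arm --series '[{"tx": 0,"ty": 0,"tz": 0.5,"wx": 0,"wy": 0,"wz": 0,"claw": 0.05},{"tx": 0,"ty": 0,"tz": 0.5,"wx": 0,"wy": 0,"wz": 0,"claw": 0.05},{"tx": 0,"ty": 0,"tz": 0.5,"wx": 0,"wy": 0,"wz": 0,"claw": 0.05}]'

```text
time_s: 14.52
eef_pos: [0.4372, 0.1349, 0.1234]
tcp_rot: [2.423, 1.999, 0.001]
force: [-0.9, 2.0, 6.0]
opening: 0.153
grip_force: 15.0
```

Depth is about 30.6 mm so far, and the force is steady.

>>> move_arm --series '[{"tx": 0,"ty": 0,"tz": 0.5,"wx": 0,"wy": 0,"wz": 0,"claw": 0.05},{"tx": 0,"ty": 0,"tz": 0.5,"wx": 0,"wy": 0,"wz": 0,"claw": 0.05},{"tx": 0,"ty": 0,"tz": 0.5,"wx": 0,"wy": 0,"wz": 0,"claw": 0.05}]'

```text
time_s: 14.77
eef_pos: [0.4372, 0.135, 0.1219]
tcp_rot: [2.423, 1.999, 0.001]
force: [-1.3, 2.8, 6.9]
opening: 0.151
grip_force: 15.0
```

>>> move_arm --series '[{"tx": 0,"ty": 0,"tz": 0.5,"wx": 0,"wy": 0,"wz": 0,"claw": 0.05},{"tx": 0,"ty": 0,"tz": 0.5,"wx": 0,"wy": 0,"wz": 0,"claw": 0.05},{"tx": 0,"ty": 0,"tz": 0.5,"wx": 0,"wy": 0,"wz": 0,"claw": 0.05}]'

```text
time_s: 15.02
eef_pos: [0.4372, 0.135, 0.1204]
tcp_rot: [2.423, 1.999, 0.001]
force: [-1.3, 2.9, 6.6]
opening: 0.15
grip_force: 15.0
```

>>> move_arm --series '[{"tx": 0,"ty": 0,"tz": 0.5,"wx": 0,"wy": 0,"wz": 0,"claw": 0.05},{"tx": 0,"ty": 0,"tz": 0.5,"wx": 0,"wy": 0,"wz": 0,"claw": 0.05},{"tx": 0,"ty": 0,"tz": 0.5,"wx": 0,"wy": 0,"wz": 0,"claw": 0.05}]'

```text
time_s: 15.27
eef_pos: [0.4372, 0.135, 0.1189]
tcp_rot: [2.423, 1.999, 0.001]
force: [-1.0, 3.8, 6.9]
opening: 0.147
grip_force: 15.0
```

>>> move_arm --series '[{"tx": 0,"ty": 0,"tz": 0.5,"wx": 0,"wy": 0,"wz": 0,"claw": 0.05},{"tx": 0,"ty": 0,"tz": 0.5,"wx": 0,"wy": 0,"wz": 0,"claw": 0.05},{"tx": 0,"ty": 0,"tz": 0.5,"wx": 0,"wy": 0,"wz": 0,"claw": 0.05}]'

```text
time_s: 15.52
eef_pos: [0.4372, 0.135, 0.1174]
tcp_rot: [2.423, 1.999, 0.001]
force: [-0.7, 3.2, 7.4]
opening: 0.15
grip_force: 15.0
```

```bash
python3 -c "
from h import *
print(favg(3),get_obs()['moment'],get_obs()['eef_pos'])
shot('w9')
print('stile',shift('w7','w9',(.42,.50,.215,.295),.062))
s=vision.snapshot('side')
im=s['color'];cv2.imwrite('pics/side9.png',cv2.resize(im[140:320,230:350,::-1],None,fx=3,fy=3,interpolation=cv2.INTER_CUBIC))
for c in('wrist','side'):
  print([(n,np.round(m['location'],4),round(m['p'],2)) for n in('gauge_head','depth_gauge','stile') for m in mark_of(n,c)[:1]])
"
```

```text
(array([-1.06,  3.13,  6.5 ]), array([0.42, 0.74, 0.99])) [ 0.48166541  0.25622344 -0.08108734] [0.4371455  0.13494967 0.11734019]
stile (array([0.3 , 0.27]), 0.35)
[('gauge_head', array([0.4387, 0.1334, 0.1456]), 0.91), ('depth_gauge', array([0.4331, 0.1348, 0.0643]), 0.86), ('stile', array([ 0.4486,  0.1809, -0.0007]), 0.8)]
[('gauge_head', array([0.4358, 0.1348, 0.145 ]), 0.65), ('depth_gauge', array([0.438 , 0.1386, 0.0604]), 0.63), ('stile', array([0.4437, 0.1827, 0.0044]), 0.63)]
```

View pics/side9.png

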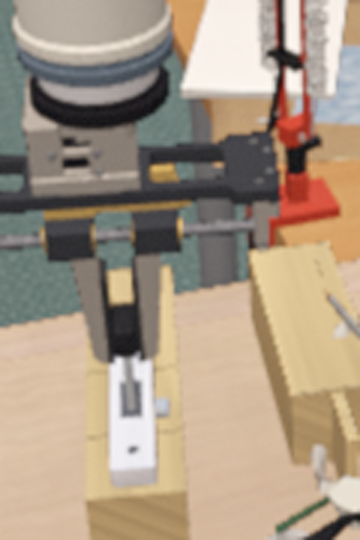

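The side view shows the head at (125,330) held between the fingers, with the stock flat on the stile at (132,430). The head heights agree with the gripper, so there is no slip. I'll continue.

>>> move_arm --series '[{"tx": 0,"ty": 0,"tz": 0.5,"wx": 0,"wy": 0,"wz": 0,"claw": 0.05},{"tx": 0,"ty": 0,"tz": 0.5,"wx": 0,"wy": 0,"wz": 0,"claw": 0.05},{"tx": 0,"ty": 0,"tz": 0.5,"wx": 0,"wy": 0,"wz": 0,"claw": 0.05}]'

```text
time_s: 16.32
eef_pos: [0.4372, 0.135, 0.1159]
tcp_rot: [2.423, 1.999, 0.001]
force: [-0.8, 3.1, 7.0]
opening: 0.149
grip_force: 15.0
```

>>> move_arm --series '[{"tx": 0,"ty": 0,"tz": 0.5,"wx": 0,"wy": 0,"wz": 0,"claw": 0.05},{"tx": 0,"ty": 0,"tz": 0.5,"wx": 0,"wy": 0,"wz": 0,"claw": 0.05}]'

```text
time_s: 16.48
eef_pos: [0.4372, 0.135, 0.1149]
tcp_rot: [2.423, 1.999, 0.001]
force: [-1.8, 2.8, 6.4]
opening: 0.153
grip_force: 15.0
```

>>> move_arm --series '[{"tx": 0,"ty": 0,"tz": 0.5,"wx": 0,"wy": 0,"wz": 0,"claw": 0.05},{"tx": 0,"ty": 0,"tz": 0.5,"wx": 0,"wy": 0,"wz": 0,"claw": 0.05}]'

```text
time_s: 16.65
eef_pos: [0.4374, 0.135, 0.1141]
tcp_rot: [2.423, 1.999, 0.002]
force: [-2.7, 2.2, 16.7]
opening: 0.15
grip_force: 15.0
```

Firm bottom: the force jumped from about 6.5 to 16.7 N, at a depth of about 40 mm. I'll relax the down and side push before letting go.

>>> move_arm --series '[{"tx": 0,"ty": 0,"tz": -0.2,"wx": 0,"wy": 0,"wz": 0,"claw": 0.05},{"tx": 0,"ty": 0,"tz": 0,"wx": 0,"wy": 0,"wz": 0,"claw": 0.05}]'

```text
time_s: 16.82
eef_pos: [0.4372, 0.1349, 0.1142]
tcp_rot: [2.423, 1.999, 0.001]
force: [-1.0, 2.9, 8.1]
opening: 0.147
grip_force: 15.0
```

```bash
python3 -c "
from h import *
print(favg(4),get_obs()['moment'],get_obs()['eef_pos'])"
```

```text
(array([-0.89,  2.4 ,  7.4 ]), array([0.22, 0.46, 0.64])) [ 0.40797873  0.40139785 -0.01256136] [0.43722896 0.13489512 0.114183  ]
```

>>> move_arm --series '[{"tx": 0,"ty": 0,"tz": 0,"wx": 0,"wy": 0,"wz": 0,"claw": 0.16},{"tx": 0,"ty": 0,"tz": 0,"wx": 0,"wy": 0,"wz": 0,"claw": 0.2},{"tx": 0,"ty": 0,"tz": 0,"wx": 0,"wy": 0,"wz": 0,"claw": 0.3},{"tx": 0,"ty": 0,"tz": 0,"wx": 0,"wy": 0,"wz": 0,"claw": 0.4},{"tx": 0,"ty": 0,"tz": 0,"wx": 0,"wy": 0,"wz": 0,"claw": 0.5},{"tx": 0,"ty": 0,"tz": 0,"wx": 0,"wy": 0,"wz": 0,"claw": 0.5},{"tx": 0,"ty": 0,"tz": 0,"wx": 0,"wy": 0,"wz": 0,"claw": 0.5}]' --force 5

```text
time_s: 17.6
eef_pos: [0.4367, 0.1347, 0.1136]
tcp_rot: [-2.423, -1.999, 0.0]
force: [-0.2, -0.3, 0.1]
opening: 0.499
grip_force: 0.0
```

>>> move_arm --series '[{"tx": 0,"ty": 0,"tz": -10,"wx": 0,"wy": 0,"wz": 0,"claw": 0.5},{"tx": 0,"ty": 0,"tz": -20,"wx": 0,"wy": 0,"wz": 0,"claw": 0.5},{"tx": 0,"ty": 0,"tz": -30,"wx": 0,"wy": 0,"wz": 0,"claw": 0.5},{"tx": 0,"ty": 0,"tz": -35,"wx": 0,"wy": 0,"wz": 0,"claw": 0.5},{"tx": -30,"ty": 0,"tz": -20,"wx": 0,"wy": 0,"wz": 0,"claw": 0.5},{"tx": -35,"ty": 0,"tz": 0,"wx": 0,"wy": 0,"wz": 0,"claw": 0.5},{"tx": -20,"ty": 0,"tz": 0,"wx": 0,"wy": 0,"wz": 0,"claw": 0.5},{"tx": 0,"ty": 0,"tz": 0,"wx": 0,"wy": 0,"wz": 0,"claw": 0.5},{"tx": 0,"ty": 0,"tz": 0,"wx": 0,"wy": 0,"wz": 0,"claw": 0.5}]'

```text
time_s: 18.35
eef_pos: [0.4207, 0.0507, 0.2295]
tcp_rot: [2.425, 1.996, 0.002]
force: [-0.2, 0.4, 0.7]
opening: 0.496
grip_force: 0.0
```

```bash
python3 - <<'E'
from h import *
o=shot("wa");print(o['time_s'],o['eef_pos'],o['force'])
print([(n,np.round(m['location'],4),round(m['p'],2)) for n in('gauge_head','depth_gauge','stile','tape_roll') for m in mark_of(n,'wrist')[:1]])
s=vision.snapshot('side');im=s['color'][:,:,::-1]
a=topview("wa",.39,.50,.06,.30,.062,2.5)[:599]
b=topview("wa",.39,.50,.06,.30,.080,2.5)[:599]
c=np.zeros((599,240,3),np.uint8);t=cv2.resize(im[200:350,250:330],None,fx=3,fy=3);c[:450]=t
cv2.imwrite("pics/fin.png",np.hstack([a,b,c]))
E
```

```text
18.35 [0.42066424 0.05072014 0.22954602] [-0.16683354  0.43494301  0.73198843]
[('gauge_head', array([0.4395, 0.1369, 0.1469]), 0.56), ('depth_gauge', array([0.435 , 0.1343, 0.065 ]), 0.58), ('tape_roll', array([ 0.4004,  0.0019, -0.0024]), 0.82)]
```

View pics/fin.png

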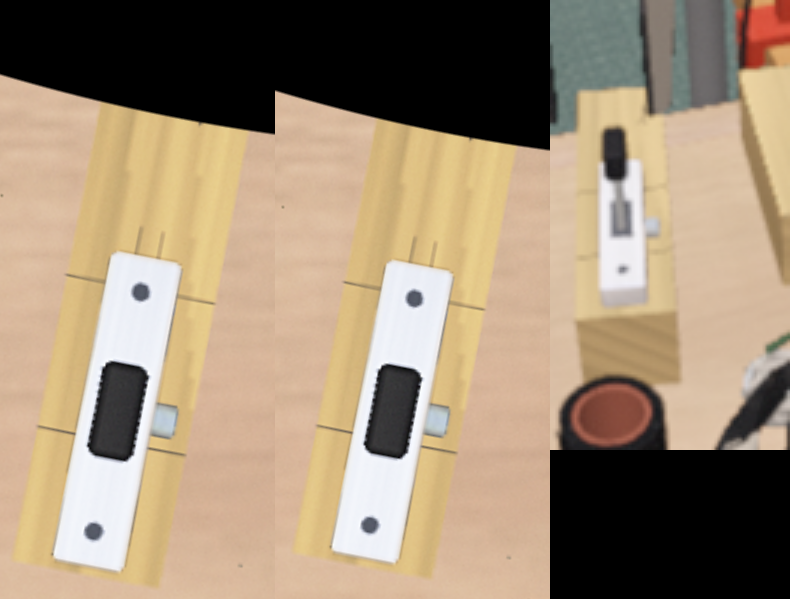

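The final view shows the gauge standing alone and square on the stile. The holes at (414,298) and (370,525) put its centre 18.9 mm from the mouth centre along the slot, where 19 mm is contact with the end, and about 0.1 mm off its axis. The slot-end pencil line is where it was, so the stile has not shifted.

```bash
python3 -c "
from cell import job
print(job.sign_off())"
```

```text
the job is handed in; nothing more can be done
None
```

The job is handed in: the gauge stands by itself on the stile, blade against the slot's right-hand end and resting on the bottom at about 40 mm; it met the bottom with a brief 17 N push, and the stile did not shift.

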